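# Clamp the microtube rack on the shaker

### The arm

A 6-joint arm with a two-finger parallel gripper is mounted at the origin on a cart in front of the work surface, level with it; the furniture and walls round the work are solid. World frame = base frame: x ahead of the robot, y to its left, z up, the work surface at z = 0. Lengths are in m, angles in degrees, forces in N, time in s.
With the tool pointing down it reaches from about 0.425 to 1.125 m from the base axis. Payload 14.9 kg.
Tool frame: the origin (TCP) lies on the centre line of the jaws, within the pads' length; the fingertips stand tip_extent ahead of it and the grasp point (between the pads) is the TCP (tip_extent is the distance from the TCP to the fingertips, in m); z points along the fingers, y is the line along which they close (so a half turn about z gives the same grasp; the last joint's range is limited). The gripper opens to 91 mm and grips with 3 to 60 N. Pads are 32 mm wide; open, the fingers measure 118 mm over their backs; the gripper's body (76 mm by 178 mm) begins 60 mm behind the grasp point.
Start: joints at [-68.944, 21.709, 99.362, -0, 58.929, -1.908], TCP at [0.273, -0.645, 0.233] pointing down, gripper open.
Joint ranges: [-158.91, 158.91], [-42.39, 125.64], [0.06, 152.35], [-60.88, 240.88], [17.5, 164.5], [-176.32, 176.32]. Speed limits (degrees/s): [108.29, 108.29, 136.94, 180, 180, 180].

### API

Orientations are given as [roll, pitch, yaw] about the fixed x, y, z axes, in that order (R = Rz(yaw) Ry(pitch) Rx(roll)).
In Python, from plant import state, snapshot, hand_in, tip_extent gives the robot as it stands.
- The arm moves only by the tool drive_tool, never from a script. Its argument "deltas" is one flat list of numbers, 7 for each row, row after row: the turn, a rotation vector about the tool's x, y, z in units of 10 degrees (1.0 is 10 degrees), then the shift along the tool's x, y, z in units of 30 mm (1.0 is 30 mm), then the closure, from -1 (fully open) to 1 (shut). A call has 1 to 12 rows; each row is the pose to reach, as a shift and turn from the pose commanded when the call began, along the tool's axes at that moment; what a row does not reach only later rows make up. A row lasts 1/8 s, in which the tool goes at most 62.5 mm and 10.7 degrees, less where a joint would pass 70% of its speed; a pose out of reach is approached as far as the arm can. A call with a gripper value outside its range is refused whole. The fingers move at their own pace and stop on an object; "newtons" is the grip in N (left out, the last holds). Time passes only in rows, so rows that repeat a pose let the fingers close. It gives the time, the measured TCP pose, the force, the opening and the grip force at its end, in the units of the state.
- state(): the state, without advancing time (a new reading comes with each control period).
- snapshot(name): name is "scene" or "top" or "wrist"; returns a dict with "color" (400x640x3 uint8, blue, green, red), "K" (3x3 intrinsics, pixels), "world_to_cam" (4x4, takes a point from world to camera coordinates). Camera axes: x right, y down, z forward; pixel columns grow to the right and rows downward; lengths in m; the calibration is good to about 2 mm. A picture is of the moment at which its call begins. There is no depth.
- hand_in(): hands the job in; it is judged then, once.
The state is a dict: "time": time; "joints": joint angles; "qd": joint speeds; "tau": joint torques, N m; "position": TCP position; "orientation": TCP orientation; "ft_force": force on the tool from outside, world axes, zero at the start; "torque": the same for the moment, N m; "grip_width": finger opening in m; "finger_force": force on a finger pad.
Only numpy, scipy, OpenCV 4.12 (cv2) and the standard library are available. Lean on these libraries where they do the work, as an engineer would, in place of code of your own. Each camera call takes 0.05 s, during which the arm holds its last target. There are 200 camera calls.

### The job

Make the loaded tube rack safe for shaking: gently push the small orange rack along its channel on the shaker's platform until it is fully home against the end stop, and only then push the raised handle of the toggle clamp over and down, past its dead point, until it snaps into lock with the rubber foot bearing on the rack. Use shut fingers as you would a fingertip: nothing is to be pinched, lifted or carried, and the things standing about stay where they are. Finish with the hand clear.

Things in the scene. Friction and masses are not known exactly. Their poses are not given: they have to be found in the camera images.
- shaker: Switched-off bench shaker on a grey mat, fixed: white housing, flat aluminium platform 62 mm above the origin, both spanning x -85 to +75, y -58 to +122 mm. Origin on the underside, below the rack channel's centre line. +x points along the channel to its end stop (away from the front panel, whose knobs stand out to x -98 mm, 46 mm high), +y across it to the clamp's side, z up.
- rack_stop (a point): Middle of the end stop's face (upright plate, 20 mm high) at platform height, 62 mm along +x from the shaker's origin. It closes the channel, which is 74 mm wide between cheeks 18 mm high; these run back to x -18 mm, then flare outward to x -32 mm. The channel is open to -x. The rack is home when its end wall touches this face.
- microtube_rack: Orange microtube rack, 108 mm long (its y), 66 wide (its x), 30 high, 0.06 to 0.13 kg, loose; origin at the centre of its underside. Lies lengthwise in the channel, on the platform, 20 to 34 mm short of the stop; home, its origin is at x +8 mm of the shaker. Solid end walls to push on. Four capped tubes, fixed in it, rise to 43 mm. It slides at about 1 N.
- clamp_handle (a joint): Hinge of the clamp's handle, rad. Starts open at 0 to 0.12: handle raised, leaning to the shaker's +y. Grows as it goes over outward and down; its angle above level is 1.18 minus this. From 0.53 the foot presses on the rack and a spring resists, up to 7 N at mid grip; dead point 0.95; beyond, it snaps by itself to its stop at 1.12 and stays. Let go earlier, it springs back.
- handle_pivot (a point): Axis of the handle's hinge, which runs along the shaker's x: at x +8, y +94, z +118 mm in the shaker's frame, on the steel toggle clamp bolted to the platform (y +40 to +110 mm).
- handle_grip (a point): Middle of the handle's black round grip, on its axis, 75 mm from the pivot. The grip is 17 to 20 mm thick, reaches from 38 to 110 mm from the pivot, and moves in the plane x = +8 mm of the shaker. Below its path stands only a bottle 59 mm high.
- clamp_pad: Round rubber foot, 21 mm across, on the sprung spindle of the clamp's arm; origin at the centre of its underside. Open, it hangs 50 to 60 mm above the platform and the arm's end reaches 90 mm above it, so that the rack passes below; locked, it bears on the rack's top at x +8, y +7.5 mm of the shaker with about 25 N.
- glass_beaker: Small glass beaker, 44 mm across, 55 mm high, loose on the mat beside the shaker (its -y side). Bystander; origin at the centre of its underside.
- specimen_cup: Specimen cup with yellow screw lid, 63 mm across, 65 mm high, loose on the mat beside the shaker (its -y side). Bystander; origin at the centre of its underside.
- control_latex: Small white reagent bottle with a white cap, 24 mm across, 59 mm high, loose on the mat close by the shaker's +y side, well below the height to which the handle comes down. Bystander; origin at the centre of its underside.

How it is judged (in metres and radians):
On the way:
1. the rack is pushed home against the end stop while the clamp still stands open (x of microtube_rack in the frame of shaker above 0.0045 m and angle between the y axis of microtube_rack and the x axis of shaker, either way round below 0.07 rad and value of joint clamp_handle below 0.4 rad), for 0.2 s.
At the end, for the whole second after the job is handed in: The rack lies against the end stop (gap under 3.5 mm, turned less than 4 degrees from the channel), the clamp's handle has snapped past its dead point to its stop (joint value over 1.05) and stays there by itself, the rubber foot bears on the rack with more than 10 N, and everything is at rest (x of microtube_rack in the frame of shaker above 0.0045 m and angle between the y axis of microtube_rack and the x axis of shaker, either way round below 0.07 rad and value of joint clamp_handle above 1.05 rad and contact force between clamp_pad and microtube_rack above 10 N and velocity of joint clamp_handle below 0.05 rad/s and linear speed of microtube_rack below 0.01 m/s); the robot touches nothing.
It fails at once if the rack is rammed: the fingers press on it with more than 80 N (contact force between the fingers and microtube_rack above 80 N).
It fails at once if the rack is lifted off the platform or tipped (z of microtube_rack in the frame of shaker above 0.069 m or angle between microtube_rack's own z axis and vertical above 0.2 rad).
It fails at once if the glass beaker is knocked over, lifted or moved more than 20 mm (distance of glass_beaker from where it was at the start of the episode above 0.02 m or angle between glass_beaker's own z axis and vertical above 0.4 rad).
It fails at once if the specimen cup is knocked over, lifted or moved more than 20 mm (distance of specimen_cup from where it was at the start of the episode above 0.02 m or angle between specimen_cup's own z axis and vertical above 0.4 rad).
It fails at once if the control latex is knocked over, lifted or moved more than 20 mm (distance of control_latex from where it was at the start of the episode above 0.02 m or angle between control_latex's own z axis and vertical above 0.4 rad).
It also fails if it takes over 40 s, if anything falls off the work surface, if the arm or the gripper's body presses on something with over 40 N, if the wrist force passes 120 N, or if a joint passes its speed limit or range.

## Working session

There is one attempt and no reset: what is moved stays moved. The work goes in short steps, Python scripts to look and compute and a tool call to move; the robot and the scene stay as the last step left them, time stands still between calls to the robot, and variables do not carry over. Pictures are saved under pics/ and viewed, at most 10 in all, crops included, and the job is handed in when it is done.

Besides the shell and the picture viewer there is one more tool, called after "Emit:" as name(argument=value, ...) on one line, values as JSON. drive_tool: Moves the arm, as the interface text tells. Its arguments: {"type":"object","properties":{"deltas":{"type":"array","items":{"type":"number"}},"newtons":{"type":"number"}},"required":["deltas"]}

```bash
mkdir -p pics; python3 - <<'E'
from plant import state,snapshot,tip_extent
import cv2,numpy as np
print(tip_extent,state())
for n in("scene","top"):
    s=snapshot(n);cv2.imwrite(f"pics/{n}.png",s["color"]);np.savez(f"{n}.npz",**s)
    print(n,np.round(s["K"],1).tolist(),np.round(s["world_to_cam"],4).tolist())
E
```

```text
0.019 {'time': 0.0, 'joints': array([-6.89441983e+01,  2.17363554e+01,  9.93961805e+01,  1.01069607e-03,
        5.89272266e+01, -1.90925091e+00]), 'qd': array([ 0.03091597, -0.02261783, -0.0253529 , -0.02900406, -0.0033254 ,
       -0.03433146]), 'tau': array([-4.77268295e-04, -7.63710093e+01, -4.34366941e+01,  6.51282747e-02,
        4.24508366e-02, -1.37623340e-05]), 'position': array([ 0.27296814, -0.64417856,  0.23230965]), 'orientation': array([-1.79940299e+02, -2.85573237e-03,  2.29645291e+01]), 'ft_force': array([ 0.73060213,  0.36795238, -0.86513809]), 'torque': array([ 0.02138144, -0.05210973, -0.02051019]), 'finger_force': 0.0, 'grip_width': 0.09105449994116907}
scene [[394.9, 0.0, 317.7], [0.0, 394.9, 200.1], [0.0, 0.0, 1.0]] [[0.6786, -0.7341, 0.0242, -0.5163], [-0.3696, -0.3698, -0.8524, 0.1924], [0.6347, 0.5695, -0.5223, 0.7686], [0.0, 0.0, 0.0, 1.0]]
top [[451.0, 0.0, 317.6], [0.0, 451.0, 197.4], [0.0, 0.0, 1.0]] [[-0.0032, -0.9997, 0.0234, -0.2872], [-0.9937, 0.0005, -0.1125, 0.4807], [0.1124, -0.0236, -0.9934, 1.0625], [0.0, 0.0, 0.0, 1.0]]
```

View pics/scene.png

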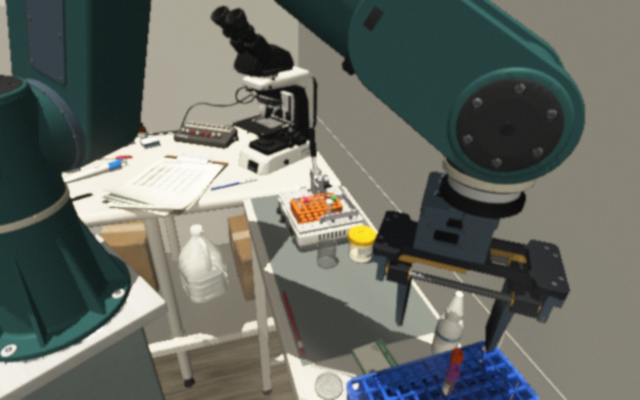

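View pics/top.png

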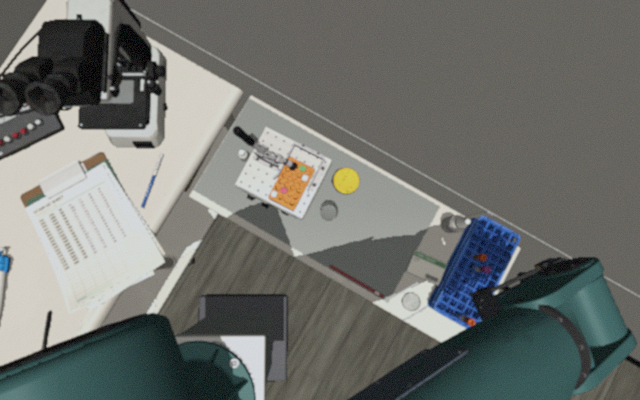

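```bash
python3 - <<'E'
import cv2,numpy as np
a=np.load("top.npz")["color"][110:230,220:370];b=np.load("scene.npz")["color"][160:270,260:390]
a=cv2.resize(a,(750,600),interpolation=cv2.INTER_CUBIC);cv2.imwrite("pics/topc.png",a)
b=cv2.resize(b,(650,550),interpolation=cv2.INTER_CUBIC);cv2.imwrite("pics/scc.png",b)
E
```

```text
(no output)
```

View pics/topc.png

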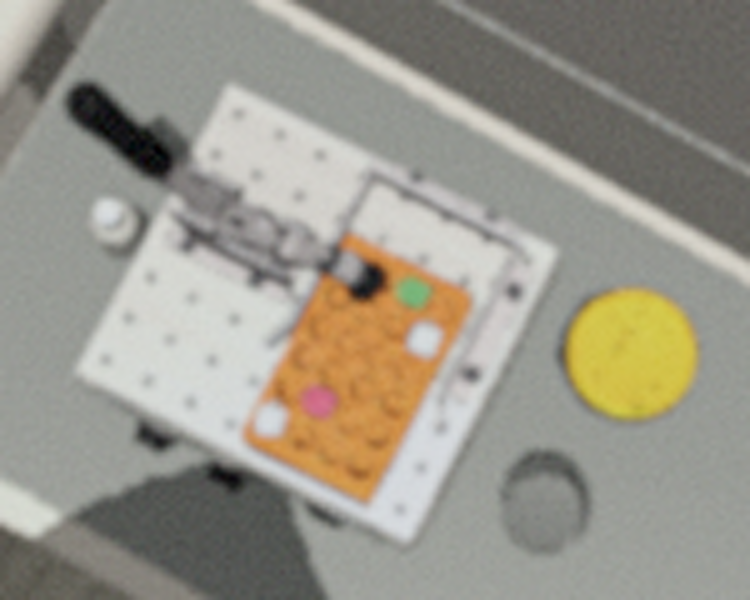

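View pics/scc.png

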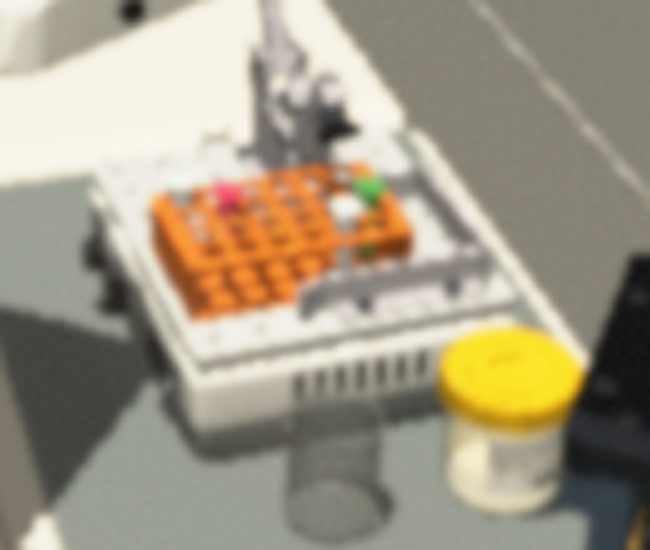

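```bash
cat > h.py <<'E'
import numpy as np,cv2
def ray(d,uv,z):
    K,T=d["K"],d["world_to_cam"];R,t=T[:3,:3],T[:3,3]
    c=-R.T@t; r=R.T@np.linalg.solve(K,[*uv,1]); return (c+r*(z-c[2])/r[2])
def proj(d,P):
    p=(d["world_to_cam"]@np.c_[P,np.ones(len(P))].T)[:3]; q=d["K"]@p; return (q[:2]/q[2]).T
E
python3 - <<'E'
from h import *
t=np.load("top.npz");s=np.load("scene.npz")
crop=lambda c:(np.array(c)+.5)/5-.5+[220,110]
cr=[(78,372),(408,545),(557,248),(232,85)]
loc=np.array([(-85,122),(-85,-58),(75,-58),(75,122)])/1e3
P=np.array([ray(t,crop(c),.062)[:2] for c in cr])
A=loc-loc.mean(0);B=P-P.mean(0)
th=np.arctan2((A[:,0]*B[:,1]-A[:,1]*B[:,0]).sum(),(A*B).sum())
R=np.array([[np.cos(th),-np.sin(th)],[np.sin(th),np.cos(th)]]);o=P.mean(0)-R@loc.mean(0)
print("yaw",np.degrees(th),"o",o,"resid mm",((P-o)@R-loc)*1e3)
np.savez("fr.npz",R=R,o=o)
W=lambda L:np.c_[np.array(L)[:,:2]@R.T+o,np.array(L)[:,2]]
for n,c in dict(nearL=(245,437),nearR=(372,503),farR=(470,297),farL=(345,235)).items():
    print(n,(ray(t,crop(c),.092)[:2]-o)@R*1e3)
# orange mask
for d,n in((t,"t"),(s,"s")):
    h=cv2.cvtColor(d["color"],cv2.COLOR_BGR2HSV);m=cv2.inRange(h,(5,130,120),(16,255,255))
    m[:, :200]=0;m[:,400:]=0; print(n,cv2.minAreaRect(np.argwhere(m)[:,::-1].astype(np.float32)))
for n,c,z in[("cup",(630,353),.065),("beaker",(545,505),.055),("bottle",(113,218),.059)]:
    p=ray(t,crop(c),z);print(n,p,(p[:2]-o)@R*1e3)
L=np.c_[loc,np.full(4,.062)]
print("scene crop corners",(proj(s,W(L))-[260,160])*5)
hp=[]
for a in(1.18,1.06):
  for r in(0,.038,.075,.11): hp.append((.008,.094+r*np.cos(a),.118+r*np.sin(a)))
print("handle top crop",(proj(t,W(hp))-[220,110])*5)
print("origin dist",W([(0,0,0),(.008,.094,.118),(.008,.16,.15),(-.09,0,.1)]))
E
```

```text
yaw -27.142504359511047 o [ 0.52736626 -0.23729207] resid mm [[ 2.5651363  -2.73851334]
 [ 0.65322311  1.9203619 ]
 [-1.38046883  3.46554798]
 [-1.83789057 -2.64739654]]
nearL [-75.85453778  31.3961461 ]
nearR [-76.35222713 -33.98941942]
farR [ 28.72545612 -30.49316229]
farL [28.19505441 33.96698747]
t ((291.1000061035156, 183.3000030517578), (28.174455642700195, 45.16857147216797), 26.56505012512207)
s ((316.0, 207.0), (25.831445693969727, 49.70853805541992), 77.7352294921875)
cup [ 0.51708499 -0.35340929  0.065     ] [  43.82423911 -108.020138  ]
beaker [ 0.44599854 -0.31330416  0.055     ] [ -37.72995306 -104.76160268]
bottle [ 0.58277965 -0.10837147  0.059     ] [ -9.50327792 140.00304845]
scene crop corners [[ 83.94038979 171.44750763]
 [191.37247976 371.43342895]
 [521.57508756 306.82504917]
 [374.27776805 124.85418185]]
handle top crop [[201.27197532 200.48318951]
 [163.37273551 167.97269077]
 [123.8171386  134.04134571]
 [ 83.72683375  99.65132068]
 [201.27197532 200.48318951]
 [155.56307911 164.79334673]
 [108.0643144  127.70596144]
 [ 60.13860906  90.28521776]]
origin dist [[ 0.52736626 -0.23729207  0.        ]
 [ 0.57736854 -0.1572935   0.118     ]
 [ 0.60747808 -0.09856177  0.15      ]
 [ 0.44727754 -0.1962336   0.1       ]]
```

```bash
cat >> h.py <<'E'
from scipy.spatial.transform import Rotation as Ro
def delta(local,z,yaw=None,pose=None,off=(0,0)):
    "tool-unit deltas from the present pose to a shaker-local xy (mm), world z, tool down"
    from plant import state
    f=np.load("fr.npz");s=state()
    R0=Ro.from_euler("xyz",s["orientation"],degrees=True)
    w=np.r_[f["R"]@(np.array(local)/1e3)+f["o"],z]
    y=np.degrees(np.arctan2(f["R"][1,0],f["R"][0,0])) if yaw is None else yaw
    R1=Ro.from_euler("xyz",[180,0,y],degrees=True)
    return np.round(np.r_[np.degrees((R0.inv()*R1).as_rotvec())/10,R0.inv().apply(w-s["position"])/.03],2)
E
python3 -c "
from h import *
print(delta((-130,0),.25))"
```

```text
[-1.000e-02  0.000e+00  5.010e+00  1.032e+01 -1.251e+01 -5.800e-01]
```

Emit:
drive_tool(deltas=[0, 0, 0.5, 1, -1.2, -0.58, 1, 0, 0, 1, 2, -2.4, -0.58, 1, 0, 0, 1.5, 3, -3.6, -0.58, 1, 0, 0, 2, 4, -4.9, -0.58, 1, 0, 0, 2.5, 5, -6.1, -0.58, 1, 0, 0, 3, 6, -7.3, -0.58, 1, 0, 0, 3.5, 7, -8.5, -0.58, 1, 0, 0, 4, 8, -9.7, -0.58, 1, 0, 0, 4.5, 9.2, -11.2, -0.58, 1, 0, 0, 5.01, 10.32, -12.51, -0.58, 1, 0, 0, 5.01, 10.32, -12.51, -0.58, 1, 0, 0, 5.01, 10.32, -12.51, -0.58, 1])

```text
time: 1.6
position: [0.4117, -0.1784, 0.2503]
orientation: [180.0, 0.0, -27.0]
ft_force: [0.2, 0.8, -0.5]
grip_width: 0.0007
finger_force: 0.0
```

```bash
python3 - <<'E'
from plant import state,snapshot
from h import *
s=state();f=np.load("fr.npz");print(s["time"],s["position"],s["orientation"],s["grip_width"],(s["position"][:2]-f["o"])@f["R"])
for n in("wrist","top"):
    d=snapshot(n);np.savez(n+"2.npz",**d);cv2.imwrite(f"pics/{n}2.png",d["color"])
E
```

```text
1.6 [ 0.41168689 -0.17839207  0.25029502] [ 1.79990704e+02  2.03017880e-03 -2.70436679e+01] 0.0006711700843660202 [-0.12981061 -0.00035991]
```

View pics/wrist2.png

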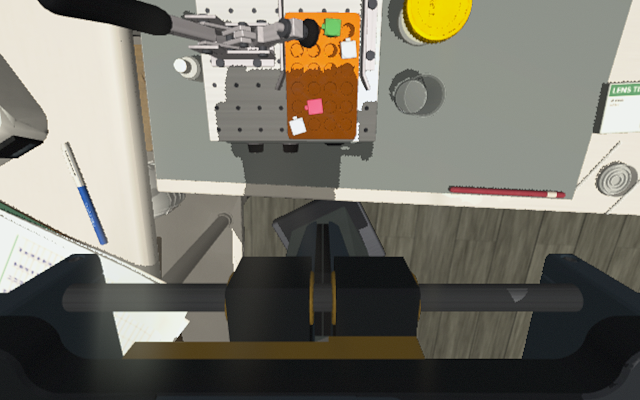

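Wrist view: the platform's front edge runs from about (210,140) to (373,141), and the rack's near end is around (286..358, 137). The edges are level, so the yaw is right.

```bash
python3 - <<'E'
from h import *
f=np.load("fr.npz");d=np.load("wrist2.npz")
L=lambda uv,z:np.round((ray(d,uv,z)[:2]-f["o"])@f["R"]*1e3,1)
for uv,z in[((210,140),.062),((373,141),.062),((286,137),.092),((358,138),.092),((286,12),.092),((360,12),.092),((183,65),.059),((405,95),.055)]:print(uv,z,L(uv,z))
h=cv2.cvtColor(d["color"],cv2.COLOR_BGR2HSV);m=cv2.inRange(h,(5,130,60),(16,255,255));m[160:]=0;m[:,400:]=0;m[:,:270]=0
ys,xs=np.nonzero(m);print(xs.min(),xs.max(),ys.min(),ys.max())
for y in(80,100,120,130):
    r=np.nonzero(m[y])[0];print(y,r.min(),r.max(),L((r.min(),y),.092),L((r.max(),y),.092))
print(L((320,ys.max()),.092),L((320,ys.max()),.062))
print(delta((-115,0),.25),delta((-115,0),.094))
E
```

```text
(210, 140) 0.062 [-84.2 121.7]
(373, 141) 0.062 [-85.  -55.2]
(286, 137) 0.092 [-77.8  35.6]
(358, 138) 0.092 [-78.7 -35.4]
(286, 12) 0.092 [31. 32.]
(360, 12) 0.092 [ 31.  -33.3]
(183, 65) 0.059 [ -8.8 142.4]
(405, 95) 0.055 [-37.4 -87.9]
284 360 12 138
80 286 357 [-25.2  33.9] [-25.1 -32.6]
100 287 356 [-43.1  33.5] [-43.  -32.3]
120 287 356 [-61.6  34.1] [-61.5 -32.9]
130 288 355 [-71.1  33.4] [-71.  -32.2]
[-78.8   2.1] [-81.9   2.3]
[ 0.    0.   -0.    0.49 -0.03  0.01] [ 0.    0.   -0.    0.49 -0.03  5.21]
```

Emit:
drive_tool(deltas=[0, 0, 0, 0.49, -0.03, 1.3, 1, 0, 0, 0, 0.49, -0.03, 2.6, 1, 0, 0, 0, 0.49, -0.03, 3.9, 1, 0, 0, 0, 0.49, -0.03, 4.8, 1, 0, 0, 0, 0.49, -0.03, 5.2, 1, 0, 0, 0, 0.49, -0.03, 5.2, 1, 0, 0, 0, 0.49, -0.03, 5.2, 1])

```text
time: 2.58
position: [0.4258, -0.1846, 0.0953]
orientation: [-180.0, -0.1, -27.2]
ft_force: [0.5, 0.3, -0.0]
grip_width: 0.0002
finger_force: 0.0
```

Emit:
drive_tool(deltas=[0, 0, 0, 0.25, 0, 0, 1, 0, 0, 0, 0.5, 0, 0, 1, 0, 0, 0, 0.63, 0, 0, 1, 0, 0, 0, 0.76, 0, 0, 1, 0, 0, 0, 0.89, 0, 0, 1, 0, 0, 0, 1.02, 0, 0, 1, 0, 0, 0, 1.15, 0, 0, 1, 0, 0, 0, 1.28, 0, 0, 1, 0, 0, 0, 1.36, 0, 0, 1, 0, 0, 0, 1.44, 0, 0, 1])

```text
time: 3.82
position: [0.4637, -0.2038, 0.0943]
orientation: [-180.0, 0.0, -27.1]
ft_force: [-0.7, 1.4, 1.2]
grip_width: 0.0003
finger_force: 0.7
```

Emit:
drive_tool(deltas=[0, 0, 0, 0.07, 0, 0, 1, 0, 0, 0, 0.14, 0, 0, 1, 0, 0, 0, 0.2, 0, 0, 1, 0, 0, 0, 0.25, 0, 0, 1])

```text
time: 4.32
position: [0.4704, -0.2072, 0.0943]
orientation: [-180.0, 0.0, -27.1]
ft_force: [-7.5, 3.3, 4.5]
grip_width: 0.0005
finger_force: 4.9
```

```bash
python3 - <<'E'
from plant import state,snapshot
from h import *
s=state();f=np.load("fr.npz");print((s["position"][:2]-f["o"])@f["R"],s["ft_force"][:2]@f["R"])
d=snapshot("wrist");np.savez("wrist3.npz",**d);cv2.imwrite("pics/wrist3.png",cv2.resize(d["color"][0:220,180:440],(780,600*11//10*0+660-60),interpolation=cv2.INTER_CUBIC))
E
```

```text
[-0.06444988  0.00076681] [-8.16282938 -0.4271218 ]
```

View pics/wrist3.png

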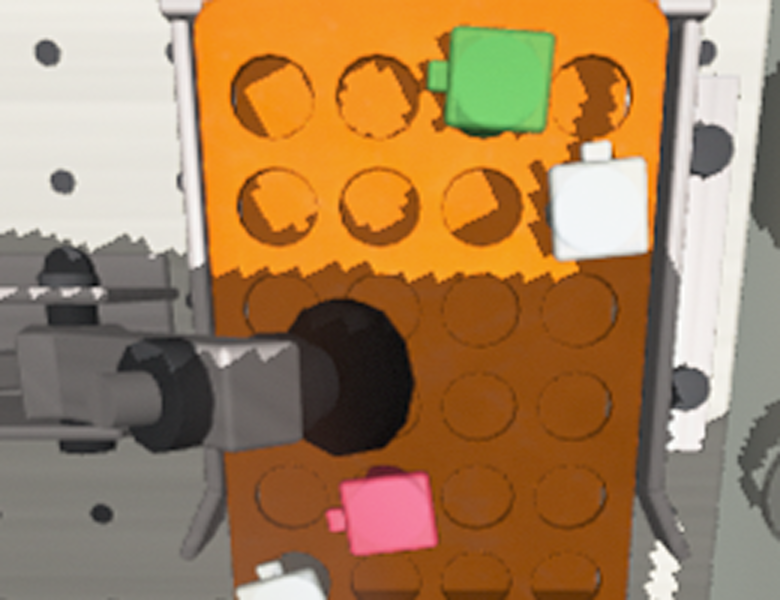

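The rack's far end sits between the cheek ends, at the stop plate, and the 8 N reaction says it is touching. I'll confirm with a slightly firmer push.

Emit:
drive_tool(deltas=[0, 0, 0, 0.05, 0, 0, 1, 0, 0, 0, 0.1, 0, 0, 1, 0, 0, 0, 0.1, 0, 0, 1, 0, 0, 0, 0.1, 0, 0, 1])

```text
time: 4.88
position: [0.4704, -0.2072, 0.0937]
orientation: [180.0, 0.4, -27.1]
ft_force: [-16.5, 7.9, 12.8]
grip_width: 0.0003
finger_force: 9.2
```

```bash
python3 - <<'E'
from plant import state,snapshot
from h import *
s=state();f=np.load("fr.npz");print(s["time"],(s["position"][:2]-f["o"])@f["R"],s["ft_force"][:2]@f["R"])
E
```

```text
4.875 [-0.0643718   0.00076456] [-18.33763265  -0.48623128]
```

The rack is home: the reaction rose to 18 N with no further travel. Next I retreat, lift clear and work out the handle path.

Emit:
drive_tool(deltas=[0, 0, 0, -0.3, 0, 0, 1, 0, 0, 0, -1, 0, 0, 1, 0, 0, 0, -1.6, 0, 0, 1, 0, 0, 0, -1.6, 0, -1.5, 1, 0, 0, 0, -1.6, 0, -3, 1, 0, 0, 0, -1.6, 0, -4.5, 1, 0, 0, 0, -1.6, 0, -5.7, 1, 0, 0, 0, -1.6, 0, -5.7, 1, 0, 0, 0, -1.6, 0, -5.7, 1])

```text
time: 6.0
position: [0.4298, -0.1864, 0.2647]
orientation: [180.0, 0.0, -27.1]
ft_force: [-0.0, 0.2, 0.8]
grip_width: 0.0005
finger_force: 0.0
```

```bash
python3 - <<'E'
from plant import state,snapshot
from h import *
s=state();f=np.load("fr.npz");print(s["time"],(s["position"][:2]-f["o"])@f["R"],s["position"])
d=snapshot("wrist");np.savez("w4.npz",**d);cv2.imwrite("pics/w4.png",d["color"])
print("over",delta((8,84),.265))
L=lambda uv,z:np.round((ray(d,uv,z)[:2]-f["o"])@f["R"]*1e3,1)
m=cv2.inRange(cv2.cvtColor(d["color"],cv2.COLOR_BGR2HSV),(5,130,60),(16,255,255));m[160:]=0;m[:,400:]=0;m[:,:230]=0
for x in(300,310,325,340):
    r=np.nonzero(m[:,x])[0];print("near/far end",L((x,r.max()),.092),L((x,r.min()),.092),r.min())
E
```

```text
6.0 [-0.10998205  0.00075171] [ 0.42983896 -0.18644876  0.26471365]
over [ 0.    0.01  0.    3.94 -2.78 -0.03]
near/far end [-46.4  23.6] [62.4 21.3] 2
near/far end [-46.4  13.4] [62.4 12.1] 2
near/far end [-47.4  -1.9] [62.4 -1.6] 2
near/far end [-46.4 -17.2] [ 62.4 -15.4] 2
```

View pics/w4.png

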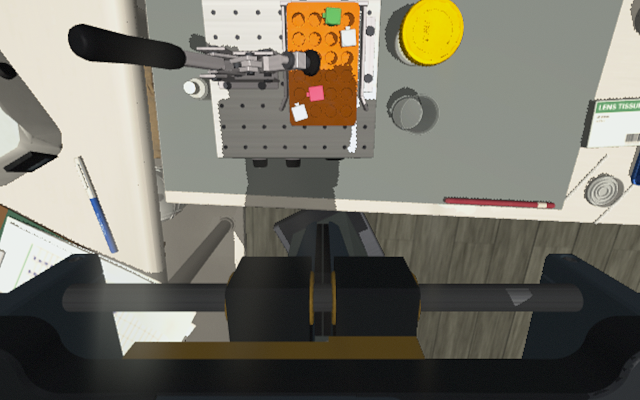

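The wrist view shows the rack home, with its near end at x -46 and far end at 62, and the clamp still open. I move over the handle's inner side.

Emit:
drive_tool(deltas=[0, 0, 0, 1, -0.7, 0, 1, 0, 0, 0, 2, -1.4, 0, 1, 0, 0, 0, 3, -2.1, 0, 1, 0, 0, 0, 3.94, -2.78, 0, 1, 0, 0, 0, 3.94, -2.78, 0, 1, 0, 0, 0, 3.94, -2.78, 0, 1])

```text
time: 6.8
position: [0.5726, -0.1662, 0.264]
orientation: [180.0, 0.1, -27.1]
ft_force: [-0.4, -0.0, 0.9]
grip_width: 0.0004
finger_force: 0.0
```

```bash
python3 - <<'E'
from h import *
for a in(1.4,1.25,1.1,1,.9,.8,.7,.6,.5,.4,.3,.2,.12,.06):
    c,s=np.cos(a),np.sin(a);print(a,delta((8,94+75*c-9.5*s-13.5),(118+75*s+9.5*c+19)/1e3)[3:])
E
```

```text
1.4 [ 0.01 -0.    1.72]
1.25 [ 0.01 -0.38  1.76]
1.1 [ 0.01 -0.74  1.86]
1 [ 0.01 -0.97  1.96]
0.9 [ 0.01 -1.19  2.08]
0.8 [ 0.01 -1.4   2.22]
0.7 [ 0.01 -1.6   2.38]
0.6 [ 0.01 -1.77  2.56]
0.5 [ 0.01 -1.93  2.76]
0.4 [ 0.01 -2.07  2.97]
0.3 [ 0.02 -2.18  3.19]
0.2 [ 0.02 -2.28  3.42]
0.12 [ 0.02 -2.33  3.62]
0.06 [ 0.02 -2.37  3.77]
```

Emit:
drive_tool(deltas=[0, 0, 0, 0, 0, 0.9, 1, 0, 0, 0, 0, 0, 1.72, 1, 0, 0, 0, 0, 0, 1.72, 1, 0, 0, 0, 0, -0.38, 1.76, 1, 0, 0, 0, 0, -0.74, 1.86, 1, 0, 0, 0, 0, -0.97, 1.96, 1, 0, 0, 0, 0, -1.19, 2.08, 1, 0, 0, 0, 0, -1.4, 2.22, 1, 0, 0, 0, 0, -1.4, 2.22, 1])

```text
time: 7.92
position: [0.5926, -0.1286, 0.1982]
orientation: [180.0, 0.0, -27.1]
ft_force: [-0.9, -0.4, -0.1]
grip_width: 0.0002
finger_force: 0.0
```

```bash
python3 - <<'E'
from plant import state,snapshot
from h import *
s=state();f=np.load("fr.npz");print((s["position"][:2]-f["o"])@f["R"],s["position"])
a=snapshot("top")["color"][110:230,220:370];b=snapshot("scene")["color"][130:250,260:390]
cv2.imwrite("pics/p5.png",np.hstack([cv2.resize(a,None,fx=2.8,fy=2.8,interpolation=2),cv2.resize(b,None,fx=2.8,fy=2.8,interpolation=2)]))
for a in(.8,.6,.5,.4,.3,.2,.12,.06):
    c,s=np.cos(a),np.sin(a);print(a,delta((8,94+75*c-9.5*s-13.5),(118+75*s+9.5*c+19)/1e3)[3:])
E
```

```text
[0.0084632  0.12651984] [ 0.59261645 -0.12856623  0.19822193]
0.8 [-0.02  0.01  0.04]
0.6 [-0.02 -0.36  0.38]
0.5 [-0.02 -0.52  0.58]
0.4 [-0.02 -0.66  0.79]
0.3 [-0.02 -0.77  1.01]
0.2 [-0.02 -0.87  1.25]
0.12 [-0.02 -0.92  1.44]
0.06 [-0.02 -0.96  1.59]
```

View pics/p5.png

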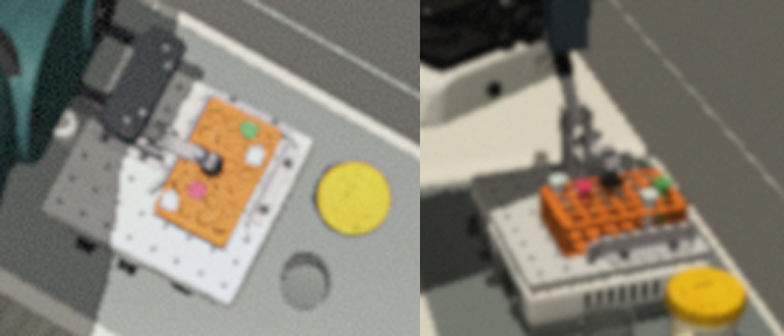

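The foot has come down toward the rack, so the handle is following the finger. The rack is still home, and I continue past the dead point.

Emit:
drive_tool(deltas=[0, 0, 0, 0, -0.2, 0.2, 1, 0, 0, 0, 0, -0.36, 0.38, 1, 0, 0, 0, 0, -0.52, 0.58, 1, 0, 0, 0, 0, -0.6, 0.7, 1, 0, 0, 0, 0, -0.66, 0.79, 1, 0, 0, 0, 0, -0.72, 0.9, 1, 0, 0, 0, 0, -0.77, 1.01, 1])

```text
time: 8.9
position: [0.6031, -0.1082, 0.168]
orientation: [-180.0, 0.0, -27.1]
ft_force: [0.7, 0.1, -0.4]
grip_width: 0.0007
finger_force: 0.0
```

Emit:
drive_tool(deltas=[0, 0, 0, 0, -0.05, 0.12, 1, 0, 0, 0, 0, -0.1, 0.24, 1, 0, 0, 0, 0, -0.13, 0.33, 1, 0, 0, 0, 0, -0.15, 0.43, 1, 0, 0, 0, 0, -0.15, 0.5, 1, 0, 0, 0, 0, -0.15, 0.5, 1])

```text
time: 9.65
position: [0.6055, -0.1049, 0.1567]
orientation: [180.0, 0.0, -27.1]
ft_force: [-22.6, 1.0, 50.6]
grip_width: 0.0006
finger_force: 24.9
```

Emit:
drive_tool(deltas=[0, 0, 0, 0, 0, -0.3, 1, 0, 0, 0, 0, 0, -1.5, 1, 0, 0, 0, 0, 0, -3, 1, 0, 0, 0, 0, 1, -4, 1, 0, 0, 0, -2, 1.5, -4, 1, 0, 0, 0, -3.5, 2, -4, 1, 0, 0, 0, -5, 2, -4, 1, 0, 0, 0, -5.5, 2, -4, 1, 0, 0, 0, -5.5, 2, -4, 1, 0, 0, 0, -5.5, 2, -4, 1])

```text
time: 10.9
position: [0.4322, -0.0829, 0.2737]
orientation: [-180.0, -0.0, -27.1]
ft_force: [0.3, 0.7, 0.1]
grip_width: 0.0005
finger_force: 0.0
```

```bash
python3 - <<'E'
from plant import state,snapshot
from h import *
s=state();f=np.load("fr.npz");print(s["time"],(s["position"][:2]-f["o"])@f["R"],s["position"],s["ft_force"])
a=snapshot("wrist")["color"][0:240,20:480];b=snapshot("scene")["color"][130:250,260:390]
cv2.imwrite("pics/p6.png",np.hstack([a,cv2.resize(b,None,fx=2,fy=2,interpolation=2)]))
for n in(1,.2,.06):
  pass
d=np.load("w4.npz");d=snapshot("wrist")
W=lambda L:np.c_[np.array(L)[:,:2]@f["R"].T+f["o"],np.array(L)[:,2]]
for a in(.06,.3,1.1):print(a,proj(d,W([(.008,.094+.11*np.cos(a),.118+.11*np.sin(a)),(.008,.094+.038*np.cos(a),.118+.038*np.sin(a))]))-[20,0])
E
```

```text
10.9 [-0.15505988  0.09395588] [ 0.43224556 -0.082944    0.27370957] [0.33397449 0.66587904 0.0602401 ]
0.06 [[173.31801193   5.61481266]
 [258.37070753   7.08151475]]
0.3 [[166.03457902  -4.54047377]
 [258.85827833   3.89591055]]
1.1 [[214.43437991 -43.00117877]
 [279.72463045  -5.19444253]]
```

View pics/p6.png

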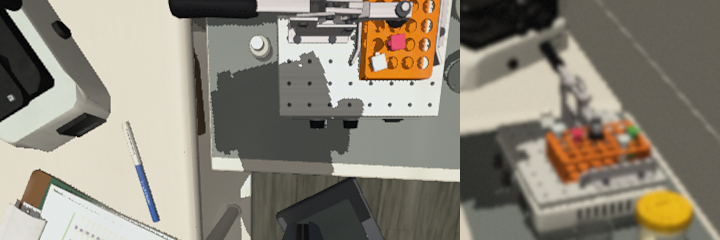

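The wrist view shows the handle level: the grip ends at (172,6) and (257,7), against a prediction of (173,6) and (258,7) for the stop angle. The bottle is upright and the hand is clear. I check the rack numerically and hand in if it is home.

```bash
python3 - <<'E'
from plant import state,snapshot,hand_in
from h import *
f=np.load("fr.npz");d=snapshot("wrist")
m=cv2.inRange(cv2.cvtColor(d["color"],cv2.COLOR_BGR2HSV),(5,130,60),(16,255,255));m[120:]=0;m[:,:370]=0;m[:,470:]=0
e=[]
for x in(395,410,425,440):
    r=np.nonzero(m[:,x])[0];p=(ray(d,(x,r.max()),.092)[:2]-f["o"])@f["R"]*1e3;e.append(p[0]);print(p)
if -50<np.median(e)<-43: print(hand_in())
E
```

```text
[-47.45992354  20.91946202]
[-47.46410896   5.86364825]
[-47.46829401  -9.19079161]
[-47.47247867 -24.24385775]
the job is handed in; nothing more can be done
None
```

The job is handed in. The rack is home against the end stop to within about 1.5 mm by camera, and straight in the channel. The clamp handle is over at its stop angle and stayed there with the hand clear, though the foot's force on the rack could not be measured.

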